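# Click the tray divider into the notch beside the cups

## Robot

A 7-joint arm with a two-finger parallel gripper is mounted at the origin on the work surface. World frame = base frame: x ahead of the robot, y to its left, z up, the work surface at z = 0. Lengths are in m, angles in rad, forces in N, time in s.
With the tool pointing down it reaches from about 0.4 to 0.85 m from the base axis. Payload 4.5 kg.
Tool frame: the origin (TCP) lies between the finger pads; the fingertips stand 14 mm ahead of it and the grasp point (between the pads) lies 5 mm behind it; z points along the fingers, y is the line along which they close (so a half turn about z gives the same grasp; the last joint's range is limited). The gripper opens to 85 mm and grips with 20 to 120 N. Pads are 22 mm wide; open, the fingers measure 114 mm over their backs; the gripper's body (76 mm by 85 mm) begins 54 mm behind the grasp point. The pads swing forward as they close: fully open they stand 13 mm farther back than shut.
Start: joints at [1.369, 0.689, -0.195, 1.565, 0.157, 0.902, -0.215], TCP at [0.146, -0.608, 0.223] pointing down, gripper open.
Joint ranges: [-3.01, 3.01], [-0.46, 2.08], [-1.47, 1.51], [0.13, 2.56], [-1, 4.14], [0.04, 2.09], [-2.66, 2.66]. Speed limits (rad/s): [2.57, 2.57, 3.14, 3.14, 3.14, 3.14, 3.14].

## Interface

Orientations are given as a rotation vector (axis times angle).
In Python, from station import * gives the robot as it stands.
- The arm moves only by the tool drive_tool, never from a script. Its argument "moves" is a list of rows, each a list of 5 numbers: the shift along the world's x, y, z in mm, then the turn about the world's z in rad, then the opening, from 0 (shut) to 1 (fully open). In form: [[x, y, z, yaw, claw], ...]. A call has 1 to 10 rows; each row shifts and turns the commanded pose from where the row before left it; what a row does not reach is not made up. A row lasts 1/8 s, in which the tool goes at most 62.5 mm and 10.7 degrees, less where a joint would pass 70% of its speed; a pose out of reach is approached as far as the arm can. A call with a gripper value outside its range is refused whole. The fingers move at their own pace and stop on an object; "newtons" is the grip in N (left out, the last holds). Time passes only in rows, so rows that do not move let the fingers close. It gives the time, the measured TCP pose, the force, the opening and the grip force at its end, in the units of the state.
- state(): the state, without advancing time (a new reading comes with each control period).
- get_image(name): name is "side" or "top"; returns the picture (400x640x3 uint8, blue, green, red); there is no depth.
- camera_params(name): a dict with "fx", "fy", "cx", "cy" (pixels), "xyz" and "attitude" of the camera in the world. Camera axes: x right, y down, z forward; pixel columns grow to the right and rows downward; lengths in m; the calibration is good to about 2 mm. A picture is of the moment at which its call begins. camera_params takes no time and is no camera call.
- job_done(): hands the job in; it is judged then, once.
The state is a dict: "clock": time; "joint_pos": joint angles; "qd": joint speeds; "effort": joint torques, N m; "position": TCP position; "orientation": TCP orientation; "contact_force": force on the tool from outside, world axes, zero at the start; "ft_torque": the same for the moment, N m; "gripper_width": finger opening in m; "gripper_force": force on a finger pad.
Only numpy, scipy, OpenCV 4.12 (cv2) and the standard library are available. Lean on these libraries where they do the work, as an engineer would, in place of code of your own. Each camera call takes 0.05 s, during which the arm holds its last target. There are 200 camera calls.

## Task

In the pull-out tray, push the sliding divider along towards the stacked cups, over the first pair of notches, until its spring blade drops into the second pair, the ones nearest the cups, and leave it seated there. Only push it with the fingers: do not pinch it or lift its blade, and leave the cups and everything else on the worktop where they stand.

Things in the scene. Friction and masses are not known exactly. Their poses are not given: they have to be found in the camera images.
- tray: Fixed shallow wooden pull-out tray on the worktop, 200 mm wide (its x), 450 mm long (its y), origin at the centre of its underside. Floor 6 mm thick; end wall at -y 34 mm high; at +y, by the cups, a 58 mm high front panel with a bar handle. An aluminium rail tops each long wall, 40 mm above the worktop, with two notches along it.
- first_notch (a point): Point midway between the first pair of notches (tray y = -10 mm), at rail-top height (40 mm); axes as the tray. To be passed over. Every notch is a 4 mm deep dip between two 3 mm humps, their tops 12 mm before and after its centre, ending 20 mm from it.
- target_notch (a point): Point midway between the second pair of notches, nearest the cups (tray y = +75 mm), at rail-top height (40 mm), 85 mm further along tray +y than the first; same shape; axes as the tray.
- carriage (a joint): Place of the divider along the tray, m, growing towards the cups (tray +y): 0.120 in the first notches, 0.205 in the second (target), 0.245 far stop, still clear of the cups. Starts at 0 to 0.06. It drags with 2 to 3 N on the flats, takes about 7 N up a hump, 12 N out of a notch; the force vanishes as it falls in.
- blade (a joint): Height, m, of the steel latch blade in the divider relative to its pins riding on the flat rail: +0.003 on a hump, -0.004 dropped into a notch. The blade stands between the divider's two faces, its top edge 4 mm above theirs; a spring of about 8 N and its weight hold its 10 mm end pins down on the rails. It rises and drops by itself as the divider is pushed.
- divider_top (a point): Middle of the top edge of the white upright divider, 84 mm above the worktop; axes as the tray (it slides along y). The divider is 160 mm wide across the tray and 18 mm thick (faces 9 mm either side of this point); its foot is 20 mm above the worktop. The 6 mm steel blade in its middle is 170 mm wide and stands 4 mm higher.
- near_face: The divider's upright face away from the cups (tray -y side), 160 mm wide, 20 to 84 mm above the worktop: the one to push. Origin on the divider's middle plane, midway across, at rail-top height (40 mm).
- cup_face: The divider's upright face on the cups' side (tray +y), the same size, origin the same point. Pressing on both faces at once is pinching.
- cups: Two melamine cups stacked one in the other, loose in the +y end of the tray, 76 mm across and 86 mm high in all; origin at the centre of the underside. Leave.
- pitcher: Orange plastic blender pitcher with a handle on its +y side, 136 mm across and 200 mm high, standing loose on the worktop; origin at the centre of the underside. Leave.
- jar: Small open glass jar, 76 mm across and 88 mm high, loose on the worktop; origin at the centre of the underside. Leave.
- cap: The jar's steel twist cap, 68 mm across and 14 mm high, lying beside the jar; origin at the centre of the underside. Leave.
- ladle: Steel ladle lying on the worktop beyond the tray, bowl 88 mm across and 34 mm high at its origin (centre of the underside), handle 330 mm long along its -x. Leave.

How it is judged:
On the way, in this order (a step that is already met when the one before it is completed fails the run):
1. the fingers push on the divider's face away from the cups (contact force between the fingers and near_face above 0.5 N).
2. the divider is past the first notches (value of joint carriage above 0.145 m).
At the end, for the whole second after the job is handed in: The divider rests at the second pair of notches: within 4 mm of their centre along the tray, its blade dropped at least 2 mm below its height on the flat rail (4 mm when fully in), and still (value of joint carriage between 0.201 and 0.209 m and value of joint blade below -0.002 m and velocity of joint carriage between -0.003 and 0.003 m/s); the robot touches nothing.
It fails at once if the divider is pinched: the fingers press on both its faces at once (contact force between the fingers and near_face above 1 N and contact force between the fingers and cup_face above 1 N).
It fails at once if the divider's blade is lifted more than 10 mm off the rails (value of joint blade above 0.01 m).
It fails at once if the cups, pitcher, jar, cap or ladle are moved more than 20 mm or a standing one is tipped (distance of any of cups, pitcher, jar, cap, ladle from where it was at the start of the episode above 0.02 m or angle between any of cups, pitcher, jar's own z axis and vertical above 0.3 rad).
It also fails if it takes over 48 s, if anything falls off the work surface, if the arm or the gripper's body presses on something with over 40 N, if the wrist force passes 120 N, or if a joint passes its speed limit or range.

## Working session

There is one attempt and no reset: what is moved stays moved. The work goes in short steps, Python scripts to look and compute and a tool call to move; the robot and the scene stay as the last step left them, time stands still between calls to the robot, and variables do not carry over. Pictures are saved under pics/ and viewed, at most 10 in all, crops included, and the job is handed in when it is done.

Besides the shell and the picture viewer there is one more tool, called after "Emit:" as name([rows], argument=value, ...), one row to a line, values as JSON. drive_tool: Moves the arm, as the interface text tells. Its arguments: {"type":"object","properties":{"moves":{"type":"array"},"newtons":{"type":"number"}},"required":["moves"]}

```bash
mkdir -p pics
python3 - <<'E'
from station import *
import cv2
for n in("side","top"):
    cv2.imwrite(f"pics/{n}0.png",get_image(n)); print(n,camera_params(n))
s=state();print(s["clock"],s["position"],s["orientation"],s["gripper_width"])
E
```

```text
side {'fx': 414.0081375294733, 'fy': 414.0081375294733, 'cx': 323.86948533912255, 'cy': 195.10579160723486, 'xyz': array([-0.17434328,  0.85524916,  0.84211241]), 'attitude': array([-0.9242631 ,  2.32148698, -1.24180151])}
top {'fx': 461.7822254922444, 'fy': 461.7822254922444, 'cx': 318.9551543373246, 'cy': 208.1375485298549, 'xyz': array([0.33075906, 0.04041346, 1.49026797]), 'attitude': array([-2.13148585,  2.08850548, -0.22741696])}
0.1 [ 0.14580716 -0.60711364  0.22194037] [-3.11808258e+00 -3.69441464e-01  5.56071870e-04] 0.08507541868377502
```

View pics/side0.png

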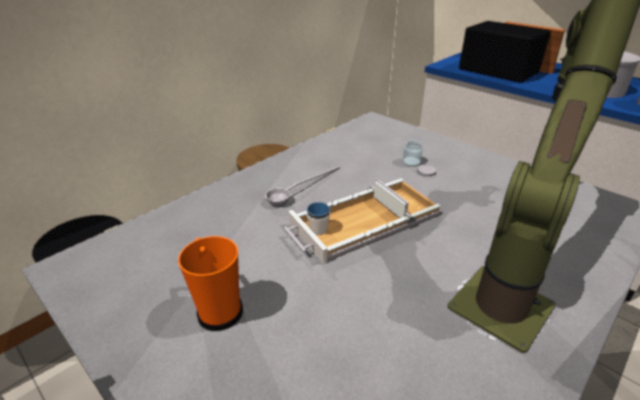

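View pics/top0.png

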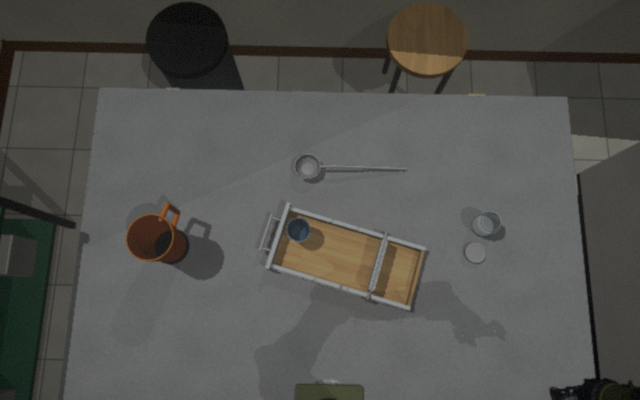

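The side view shows the tray at around (365,218), with the divider at (392,202). In the top view the tray corners are near (288,205), (267,268), (427,247) and (409,310), and the divider runs from (385,235) to (371,299). I'll enlarge this to read it more closely.

Run:
```python
import cv2
a=cv2.imread("pics/top0.png")[190:325,250:440]
cv2.imwrite("pics/top0c.png",cv2.convertScaleAbs(cv2.resize(a,None,fx=4,fy=4,interpolation=cv2.INTER_CUBIC),alpha=1.5))
```

```text
(no output)
```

View pics/top0c.png

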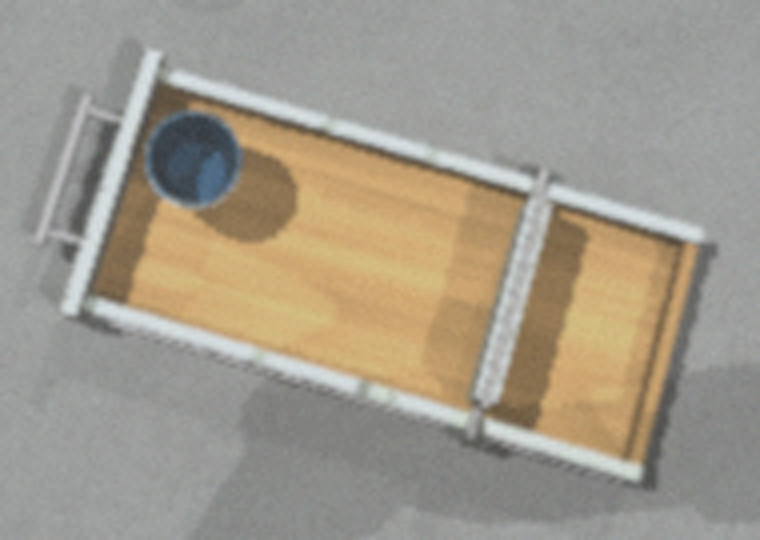

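The enlarged crop shows these crop pixels:
- **Blade ends:** (543,178) and (475,430).
- **First notches:** about (432,157) and (373,390).
- **Second notches:** about (333,125) and (260,356).
- **Rail ends:** (703,235) and (640,473).
- **Panel top ends:** (152,52) and (72,312).

```bash
cat > h.py <<'E'
from station import *
import numpy as np, cv2
from scipy.spatial.transform import Rotation as R
def ray(n,u,v,z):
    c=camera_params(n); d=R.from_rotvec(c["attitude"]).as_matrix()@np.array([(u-c["cx"])/c["fx"],(v-c["cy"])/c["fy"],1])
    return c["xyz"]+d*(z-c["xyz"][2])/d[2]
def proj(n,P):
    c=camera_params(n); q=R.from_rotvec(c["attitude"]).as_matrix().T@(np.array(P)-c["xyz"])
    return q[:2]/q[2]*c["fx"]+[c["cx"],c["cy"]]
E
python3 - <<'E'
from h import *
np.set_printoptions(precision=4,suppress=True)
f=lambda x,y,z:ray("top",250+(x+.5)/4-.5,190+(y+.5)/4-.5,z)
P={k:f(*v) for k,v in dict(b1=(543,178,.088),b2=(475,430,.05),n1a=(432,157,.04),n1b=(373,390,.04),n2a=(333,125,.04),n2b=(260,356,.04),ea=(703,235,.04),eb=(640,473,.04),pa=(152,52,.058),pb=(72,312,.058),da=(545,195,.084),db=(487,400,.084),cup=(194,160,.086)).items()}
for k,v in P.items():print(k,v)
for a,b in(("n1a","n1b"),("n2a","n2b"),("ea","eb"),("pa","pb"),("da","db")):
    d=P[a]-P[b];print(a,b,"mid",(P[a]+P[b])/2,"len",np.linalg.norm(d[:2]),"yaw",np.arctan2(d[1],d[0]))
E0=(P["ea"]+P["eb"])/2
Q=(P["pa"]+P["pb"])/2-E0; print(np.linalg.norm(Q[:2]),"yaw",np.arctan2(-Q[0],Q[1]))
s=state();M=R.from_rotvec(s["orientation"]).as_matrix();print(M)
E
```

```text
b1 [ 0.5562 -0.165   0.088 ]
b2 [ 0.366  -0.1164  0.05  ]
n1a [ 0.579  -0.0838  0.04  ]
n1b [ 0.3951 -0.0385  0.04  ]
n2a [ 0.6033 -0.0047  0.04  ]
n2b [0.4194 0.0496 0.04  ]
ea [ 0.521  -0.2979  0.04  ]
eb [ 0.3363 -0.2442  0.04  ]
pa [0.6559 0.1406 0.058 ]
pb [0.449  0.1952 0.058 ]
da [ 0.5437 -0.167   0.084 ]
db [ 0.3875 -0.1218  0.084 ]
cup [0.565  0.1034 0.086 ]
n1a n1b mid [ 0.4871 -0.0612  0.04  ] len 0.18938976110060302 yaw -0.24158400786605172
n2a n2b mid [0.5114 0.0224 0.04  ] len 0.19168444747435143 yaw -0.28711573421750786
ea eb mid [ 0.4287 -0.271   0.04  ] len 0.19234704189847648 yaw -0.28296588973391223
pa pb mid [0.5525 0.1679 0.058 ] len 0.2140098204944549 yaw -0.2581861212329885
da db mid [ 0.4656 -0.1444  0.084 ] len 0.16260684711171217 yaw -0.2817612937536724
0.4560234944269781 yaw -0.2748925464721615
[[ 0.9723  0.2337 -0.0006]
 [ 0.2337 -0.9723  0.0016]
 [-0.0002 -0.0017 -1.    ]]
```

Emit:
drive_tool([
  [30, 41, 0, 0.106, 0],
  [30, 41, 0, 0.106, 0],
  [30, 41, 0, 0.106, 0],
  [30, 41, 0, 0.106, 0],
  [30, 41, 0, 0.106, 0],
  [30, 41, 0, 0.106, 0],
  [30, 41, 0, 0.106, 0],
  [30, 41, 0, 0.106, 0],
  [30, 41, 0, 0.106, 0],
  [30, 41, 0, 0.106, 0],
], newtons=40)

```text
clock: 1.35
position: [0.4466, -0.1964, 0.2226]
orientation: [-2.502, -1.9, 0.001]
contact_force: [-0.1, -0.4, 0.4]
gripper_width: -0.0001
gripper_force: 0.0
```

Emit:
drive_tool([
  [1, 0, -40, 0, 0],
  [1, 0, -40, 0, 0],
  [1, 0, -40, 0, 0],
  [0, 0, -30, 0, 0],
  [0, 0, -12, 0, 0],
  [0, 0, 0, 0, 0],
])

```text
clock: 2.1
position: [0.4488, -0.1976, 0.0604]
orientation: [-2.504, -1.896, 0.001]
contact_force: [-0.5, 0.4, 0.2]
gripper_width: 0.0002
gripper_force: 0.0
```

Run:
```python
from h import *
a=get_image("side")[160:280,270:460]
cv2.imwrite("pics/s1.png",cv2.resize(a,None,fx=4,fy=4,interpolation=cv2.INTER_CUBIC))
s=state();p=s["position"];print(p,p[0]*.2715+p[1]*.9624,p[0]*.9624-p[1]*.2715,s["contact_force"])
```

```text
[ 0.44930877 -0.1978018   0.0611263 ] -0.06837712204494767 0.48611794942281017 [ 0.12227693 -0.20306076  0.57610064]
```

View pics/s1.png

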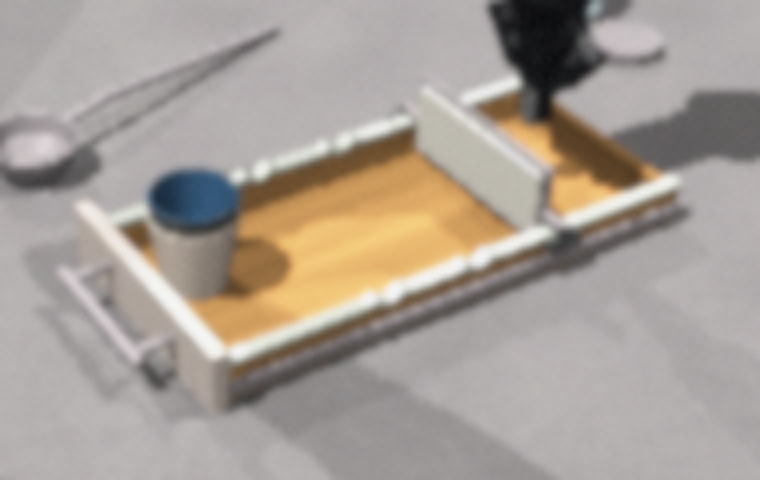

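The fingers hang clear behind the divider's near face (finger at about (537,105), divider from (430,90) to (550,230) in the crop). Now I'll push.

Emit:
drive_tool([
  [2.7, 9.6, 0, 0, 0],
  [2.7, 9.6, 0, 0, 0],
  [2.7, 9.6, 0, 0, 0],
  [2.7, 9.6, 0, 0, 0],
  [2.7, 9.6, 0, 0, 0],
  [0, 0, 0, 0, 0],
])

```text
clock: 2.9
position: [0.463, -0.1489, 0.0608]
orientation: [2.504, 1.897, 0.001]
contact_force: [0.9, 0.1, -0.9]
gripper_width: 0.0003
gripper_force: 0.0
```

Emit:
drive_tool([
  [2.7, 9.6, 0, 0, 0],
  [2.7, 9.6, 0, 0, 0],
  [2.7, 9.6, 0, 0, 0],
])

```text
clock: 3.28
position: [0.4703, -0.1223, 0.0608]
orientation: [2.506, 1.892, -0.003]
contact_force: [-0.4, -4.4, 1.8]
gripper_width: -0.0001
gripper_force: 2.6
```

Run:
```python
from h import *
cv2.imwrite("pics/t2.png",cv2.convertScaleAbs(cv2.resize(get_image("top")[190:325,250:440],None,fx=4,fy=4,interpolation=cv2.INTER_CUBIC),alpha=1.5))
s=state();p=s["position"];print(p,p[0]*.2715+p[1]*.9624,p[0]*.9624-p[1]*.2715,s["contact_force"])
```

```text
[ 0.47098314 -0.12018967  0.06075391] 0.012201388088012743 0.48590566923682155 [-0.20336051 -2.64848823  1.4593813 ]
```

View pics/t2.png

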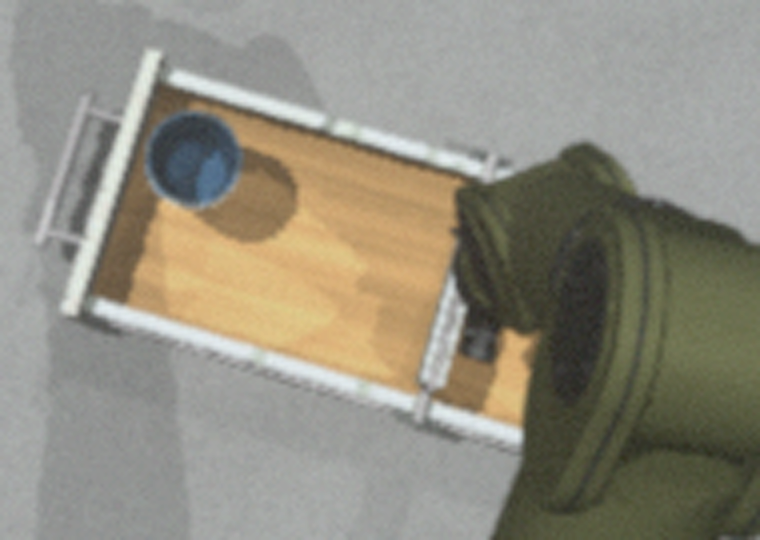

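The divider moved about 42 mm, and its blade ends are now at crop (490,165) and (423,410). The carriage is at roughly 0.08, with the fingers on the near face. I'll cross the first notches slowly and sample the force as I go.

Emit:
drive_tool([
  [1.4, 4.8, 0, 0, 0],
  [1.4, 4.8, 0, 0, 0],
  [1.4, 4.8, 0, 0, 0],
  [0.5, 1.9, 0, 0, 0],
])

```text
clock: 3.82
position: [0.4754, -0.1043, 0.0607]
orientation: [2.505, 1.896, 0.0]
contact_force: [0.3, -5.8, 2.2]
gripper_width: 0.0002
gripper_force: 2.7
```

Emit:
drive_tool([
  [0.5, 1.9, 0, 0, 0],
  [0.5, 1.9, 0, 0, 0],
])

```text
clock: 4.08
position: [0.4759, -0.1025, 0.0607]
orientation: [2.506, 1.893, -0.003]
contact_force: [-0.4, -6.8, 1.6]
gripper_width: -0.0
gripper_force: 3.7
```

Emit:
drive_tool([
  [0.5, 1.9, 0, 0, 0],
  [0.5, 1.9, 0, 0, 0],
])

```text
clock: 4.32
position: [0.4769, -0.0989, 0.0607]
orientation: [2.506, 1.893, -0.003]
contact_force: [-0.4, -7.5, 2.1]
gripper_width: -0.0001
gripper_force: 3.7
```

Emit:
drive_tool([
  [0.5, 1.9, 0, 0, 0],
  [0.5, 1.9, 0, 0, 0],
])

```text
clock: 4.58
position: [0.4786, -0.0925, 0.0607]
orientation: [-2.504, -1.896, -0.002]
contact_force: [0.5, 0.6, -0.0]
gripper_width: -0.0
gripper_force: 0.0
```

Emit:
drive_tool([
  [0.5, 1.9, 0, 0, 0],
  [0.5, 1.9, 0, 0, 0],
])

```text
clock: 4.82
position: [0.4794, -0.0881, 0.0606]
orientation: [-2.503, -1.897, -0.001]
contact_force: [-0.2, 0.1, -0.0]
gripper_width: -0.0002
gripper_force: 0.0
```

Emit:
drive_tool([
  [0.5, 1.9, 0, 0, 0],
  [0.5, 1.9, 0, 0, 0],
])

```text
clock: 5.08
position: [0.4804, -0.0853, 0.0607]
orientation: [-2.505, -1.896, -0.0]
contact_force: [-0.1, -1.0, 0.6]
gripper_width: -0.0002
gripper_force: 0.0
```

Emit:
drive_tool([
  [0.5, 1.9, 0, 0, 0],
  [0.5, 1.9, 0, 0, 0],
])

```text
clock: 5.32
position: [0.4808, -0.0837, 0.0607]
orientation: [2.506, 1.893, -0.004]
contact_force: [-0.1, -7.6, 0.5]
gripper_width: -0.0004
gripper_force: 3.4
```

Emit:
drive_tool([
  [0.5, 1.9, 0, 0, 0],
  [0.5, 1.9, 0, 0, 0],
])

```text
clock: 5.58
position: [0.481, -0.0827, 0.0608]
orientation: [2.507, 1.888, -0.01]
contact_force: [-1.9, -10.3, 1.2]
gripper_width: -0.0001
gripper_force: 5.3
```

First-notch signature: the blade drops with TCP s≈0.037, and contact resumes at s≈0.0485 with the divider seated. For the second notch that means hump top at about 0.1215 and seated contact at about 0.1335. I'll continue out of the first notches.

Emit:
drive_tool([
  [0.5, 1.9, 0, 0, 0],
  [0.5, 1.9, 0, 0, 0],
  [0.5, 1.9, 0, 0, 0],
  [0.5, 1.9, 0, 0, 0],
])

```text
clock: 6.08
position: [0.4829, -0.0758, 0.0608]
orientation: [2.507, 1.887, -0.01]
contact_force: [-0.2, -10.6, 0.8]
gripper_width: 0.0
gripper_force: 5.1
```

Emit:
drive_tool([
  [0.5, 1.9, 0, 0, 0],
  [0.5, 1.9, 0, 0, 0],
  [0.5, 1.9, 0, 0, 0],
  [0.5, 1.9, 0, 0, 0],
])

```text
clock: 6.58
position: [0.4864, -0.0631, 0.0608]
orientation: [2.505, 1.896, -0.001]
contact_force: [-0.0, -3.2, -0.4]
gripper_width: 0.0001
gripper_force: 1.7
```

Emit:
drive_tool([
  [0.5, 1.9, 0, 0, 0],
  [0.5, 1.9, 0, 0, 0],
  [0.5, 1.9, 0, 0, 0],
  [0, 0, 0, 0, 0],
])

```text
clock: 7.08
position: [0.4882, -0.0567, 0.0608]
orientation: [2.504, 1.896, 0.001]
contact_force: [1.8, -2.9, -0.3]
gripper_width: 0.0001
gripper_force: 1.3
```

Emit:
drive_tool([
  [1.1, 3.85, 0, 0, 0],
  [1.1, 3.85, 0, 0, 0],
  [1.1, 3.85, 0, 0, 0],
  [1.1, 3.85, 0, 0, 0],
  [1.1, 3.85, 0, 0, 0],
  [1.1, 3.85, 0, 0, 0],
  [0.8, 2.9, 0, 0, 0],
  [0, 0, 0, 0, 0],
])

```text
clock: 8.07
position: [0.4951, -0.03, 0.0607]
orientation: [-2.503, -1.897, -0.001]
contact_force: [1.0, -1.5, -0.0]
gripper_width: 0.0
gripper_force: 0.5
```

Emit:
drive_tool([
  [0.5, 1.9, 0, 0, 0],
  [0.5, 1.9, 0, 0, 0],
])

```text
clock: 8.32
position: [0.4956, -0.0275, 0.0606]
orientation: [-2.505, -1.896, 0.002]
contact_force: [-0.1, -4.0, 1.5]
gripper_width: -0.0002
gripper_force: 1.8
```

Emit:
drive_tool([
  [0.5, 1.9, 0, 0, 0],
  [0.5, 1.9, 0, 0, 0],
])

```text
clock: 8.57
position: [0.4967, -0.0236, 0.0606]
orientation: [-2.505, -1.896, 0.001]
contact_force: [-0.2, -3.5, 1.2]
gripper_width: -0.0001
gripper_force: 1.8
```

Emit:
drive_tool([
  [0.5, 1.9, 0, 0, 0],
  [0.5, 1.9, 0, 0, 0],
])

```text
clock: 8.82
position: [0.4974, -0.0213, 0.0607]
orientation: [2.506, 1.894, -0.005]
contact_force: [-1.6, -6.9, 1.8]
gripper_width: 0.0002
gripper_force: 3.6
```

Emit:
drive_tool([
  [0.5, 1.9, 0, 0, 0],
  [0.5, 1.9, 0, 0, 0],
])

```text
clock: 9.07
position: [0.4983, -0.018, 0.0607]
orientation: [2.506, 1.893, -0.005]
contact_force: [-1.3, -7.3, 2.1]
gripper_width: 0.0001
gripper_force: 3.7
```

s=0.118, near the hump top.

Emit:
drive_tool([
  [0.5, 1.9, 0, 0, 0],
  [0.3, 1.0, 0, 0, 0],
])

```text
clock: 9.32
position: [0.4993, -0.0142, 0.0607]
orientation: [2.506, 1.894, -0.003]
contact_force: [-0.6, -3.6, 1.2]
gripper_width: -0.0
gripper_force: 2.2
```

Emit:
drive_tool([
  [0.5, 1.9, 0, 0, 0],
  [0, 0, 0, 0, 0],
])

```text
clock: 9.57
position: [0.5012, -0.009, 0.0607]
orientation: [-2.502, -1.898, -0.004]
contact_force: [0.4, -0.3, 0.0]
gripper_width: 0.0
gripper_force: 0.0
```

The blade dropped and the force vanished. I'll back off and lift, then look.

Emit:
drive_tool([
  [-5, -20, 0, 0, 0],
  [-8, -28, 0, 0, 0],
  [0, 0, 40, 0, 0],
  [0, 0, 50, 0, 0],
  [-10, -50, 50, 0, 0],
  [-10, -55, 0, 0, 0],
  [-10, -55, 0, 0, 0],
  [-10, -55, 0, 0, 0],
  [0, 0, 0, 0, 0],
])

```text
clock: 10.7
position: [0.4472, -0.2729, 0.1941]
orientation: [2.512, 1.884, -0.002]
contact_force: [0.2, 1.3, -0.9]
gripper_width: -0.0
gripper_force: 0.0
```

Run:
```python
from h import *
a=get_image("top")[190:325,250:440];b=get_image("side")[160:280,270:460]
r=lambda i:cv2.resize(i,(570,int(i.shape[0]*3)),interpolation=cv2.INTER_CUBIC)
v=np.vstack([r(cv2.convertScaleAbs(a,alpha=1.5))[:300],r(b)[:300]])
cv2.imwrite("pics/end.png",v[:600])
```

```text
(no output)
```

View pics/end.png

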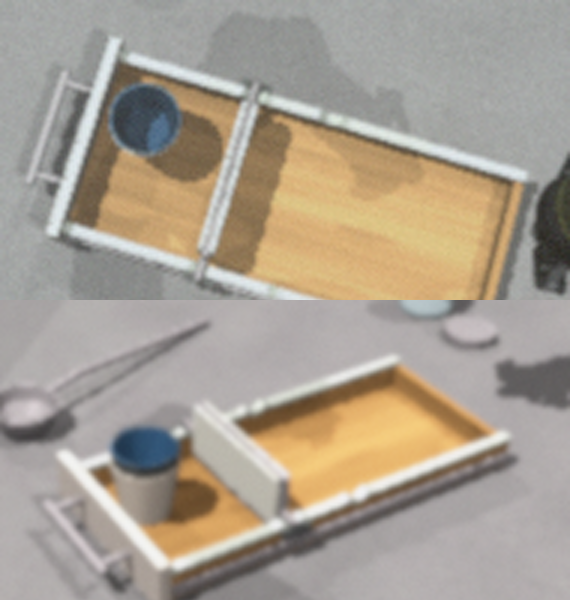

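The divider stands at the second notches (blade ends at 3x crop (258,88) and (203,270)), and the cups haven't moved. I'll check the numbers before handing in.

Run:
```python
from h import *
f=lambda x,y,z:ray("top",250+(x+.5)/3-.5,190+(y+.5)/3-.5,z)
a,b=f(254,98,.084),f(208,247,.084);m=(a+b)/2
print(a,b,m,m[0]*.2715+m[1]*.9624,np.linalg.norm(a-b))
```

```text
[ 0.59050834 -0.0079072   0.084     ] [0.4368569  0.03650716 0.084     ] [0.51368262 0.01429998 0.084     ] 0.15322713406890195 0.15994187510933128
```

```bash
python3 -c "
from station import *
print(job_done())"
```

```text
the job is handed in; nothing more can be done
None
```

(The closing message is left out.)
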